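# Space a well plate and hold it against its fence

## Task

A white six-well plate lies loose in the plate holder, a little off the straight reference fence. Take the steel spacer by its black grip out of its rest, lower it to the holder's floor in the one bay between the pads and the plate that is wide enough for it (do not force it into the narrow ones), then feel with it for the stop: slide the plate across until it sits flush along the whole fence. Finish while holding: keep the spacer gripped and pressing the plate steadily but gently against the fence so that the clamps could be tightened, with the plate flat in the holder and the other things on the bench left alone.

Things in the scene. Friction and masses are not known exactly. Their poses are not given: they have to be found in the camera images.
- holder: Plate holder fixed on the bench: dark steel base 150 (x) by 160 mm (y), 12 mm thick, turned up to 0.3 rad. Origin: centre of its underside; z up. On its floor (z = 12 mm) stand, 16 mm high, the fence at +x and the back rail at -x (inner face x = -63 mm) with three pads before it; at the ends 10 mm high stops at y = +/-70.5 mm.
- fence: Straight, rigid aluminium reference fence of the holder, 150 mm long (y), 12 mm thick, 16 mm high. Origin: foot of its inner face, mid-length, at x = 55, y = 0, z = 12 mm of the holder; axes parallel to the holder's. The plate must end flush on its inner face (fence x = 0), pushed towards +x.
- pad_short: Short aluminium pad fixed at the back rail, 4 mm deep (x), 38 mm wide (y), 16 mm high. Origin: on the rail's inner face at floor height, mid-width; axes as the holder's. The bay between its face (x = 4 mm) and the plate is the wide one: 20 to 26 mm at the start. The three pads stand at y = -40, 0, 40 mm of the holder in any order.
- pad_long_a: Long aluminium pad, 22.5 mm deep (x), else like pad_short and with the same sort of origin. The gap between it and the plate (2 to 8 mm at the start, 10 mm once the plate is flush) is too narrow for the spacer.
- pad_long_b: The other long pad, the same as pad_long_a.
- plate: White plastic six-well plate, loose, 0.11 to 0.26 kg, 85.5 (x) by 127.6 (y) by 20 mm high. Origin: centre of its underside; axes within 0.02 rad of the holder's. It lies on the holder's floor, its +x long side 2 to 8 mm off the fence, and slides easily (friction about 0.2). Flush, its origin is at x = 12.25 mm of the holder.
- plate_edge_left (a point): Point on the plate's +x long side (the one facing the fence), 10 mm above its underside, 60 mm towards +y from its middle.
- plate_edge_right (a point): Point on the plate's +x long side (the one facing the fence), 10 mm above its underside, 60 mm towards -y from its middle.
- spacer: Upright spacer, 0.12 kg: steel blade 14 mm thick (x), 26 wide (y), 40 high, foot edges rounded 4 mm; above it a black grip block 20 (x) by 30 mm (y), 40 to 76 mm above the foot. Origin: centre of the foot's underside; z up. It stands in the wide bay with its 14 mm across the gap (its x along the holder's x, either way round).
- rest: Grey rest block fixed on the bench, 70 mm (x) by 80 mm (y), 26 mm high, with a slot 16 by 28 mm in its top, 20 mm deep, in which the spacer's blade stands, foot 6 mm above the bench. Draw the spacer straight up by more than 20 mm. Origin at the centre of the underside.
- dish: Bystander: closed round culture dish, 90 mm across, 16 mm high; origin at the centre of its underside. Leave it alone.
- bottle: Bystander: amber bottle, 64 mm across, 130 mm high; origin at the centre of its underside. Leave it alone.
- objective: Bystander: microscope objective, 30 mm across, 44 mm high, standing on end; origin at the centre of its underside. Leave it alone.
Things that resemble listed ones, but are neither listed nor needed, are in the scene too. There is more than one size of the holder; the one meant has the size given above.

How it is judged:
By the outcome, as a careful person would: the job done as asked, in the order asked, and still so for the second after the job is handed in, while the arm keeps its last pose, push and grip.
It also fails if it takes over 48 s, if anything falls off the work surface, if the arm or the gripper's body presses on something with over 40 N, if the wrist force passes 120 N, or if a joint passes its speed limit or range.

## Robot

A 7-joint arm with a two-finger parallel gripper is mounted at the origin on the work surface. World frame = base frame: x ahead of the robot, y to its left, z up, the work surface at z = 0. Lengths are in m, angles in rad, forces in N, time in s.
With the tool pointing down it reaches from about 0.35 to 0.775 m from the base axis. Payload 3.1 kg.
Tool frame: the origin (TCP) lies at the very end of the fingers, on their centre line; the grasp point (between the pads) lies 19 mm behind it (bot.grip_depth is the distance from the TCP to the grasp point, in m); z points along the fingers, y is the line along which they close (so a half turn about z gives the same grasp; the last joint's range is limited). The gripper opens to 85 mm and grips with 20 to 120 N. Pads are 22 mm wide; open, the fingers measure 114 mm over their backs; the gripper's body (76 mm by 85 mm) begins 54 mm behind the grasp point. The pads swing forward as they close: fully open they stand 13 mm farther back than shut.
Start: joints at [1.203, 0.311, 0.014, 1.512, -0.004, 1.319, -0.027], TCP at [0.176, -0.521, 0.231] pointing down, gripper open.
Joint ranges: [-2.7, 2.7], [-0.3, 1.91], [-1.27, 1.3], [0.12, 2.57], [-1.44, 4.58], [0.2, 2.03], [-3.05, 3.05]. Speed limits (rad/s): [2.79, 2.79, 3.14, 3.14, 3.14, 3.14, 3.14].

## Interface

Orientations are given as a unit quaternion [x, y, z, w].
In Python, from rig import bot gives the robot as it stands.
- The arm moves only by the shell command python3 -m inch 'ROWS' [OPENING] [FORCE]. ROWS is JSON, a list of rows, each an object with "xyz": the shift along the world's x, y, z in m, a list of three; "turn": the turn about the world's z in rad. A call has 1 to 8 rows; each row is the pose to reach, as a shift and turn from the pose commanded when the call began; what a row does not reach only later rows make up. A row lasts 1/12 s, in which the tool goes at most 41.7 mm and 7.16 degrees, less where a joint would pass 70% of its speed; a pose out of reach is approached as far as the arm can. A call with a gripper value outside its range is refused whole. OPENING is the opening in per cent of the stroke, from 0 (shut) to 100 (fully open), set as the call begins (- or left out, the last holds). The fingers move at their own pace and stop on an object; FORCE is the grip in N (left out, the last holds). Time passes only in rows, so rows that repeat a pose let the fingers close. It gives the time, the measured TCP pose, the force, the opening and the grip force at its end, in the units of the state.
- bot.observe(): the state, without advancing time (a new reading comes with each control period).
- bot.read_camera(name): name is "scene" or "top" or "wrist"; returns a dict with "image" (400x640x3 uint8, red, green, blue), "camera_matrix" (3x3 intrinsics, pixels), "xyz" and "rotation" of the camera in the world. Camera axes: x right, y down, z forward; pixel columns grow to the right and rows downward; lengths in m; the calibration is good to about 2 mm. A picture is of the moment at which its call begins. There is no depth.
- bot.finish_job(): hands the job in; it is judged then, once.
The state is a dict: "time_s": time; "qpos": joint angles; "qvel": joint speeds; "tau": joint torques, N m; "tool_pos": TCP position; "tool_rot": TCP orientation; "wrist_force": force on the tool from outside, world axes, zero at the start; "torque": the same for the moment, N m; "width": finger opening in m; "grip_force": force on a finger pad.
Only numpy, scipy, OpenCV 4.12 (cv2) and the standard library are available. Lean on these libraries where they do the work, as an engineer would, in place of code of your own. Each camera call takes 0.05 s, during which the arm holds its last target. There are 200 camera calls.

## Working session

There is one attempt and no reset: what is moved stays moved. The work goes in short steps, Python scripts to look and compute and a shell command to move; the robot and the scene stay as the last step left them, time stands still between calls to the robot, and variables do not carry over. Pictures are saved under pics/ and viewed, at most 10 in all, crops included, and the job is handed in when it is done.

```bash
mkdir -p pics; ls; python3 - <<'E'
from rig import bot
import cv2,pickle,numpy as np
d={}
for n in("scene","top"):
    c=bot.read_camera(n); d[n]=c
    cv2.imwrite(f"pics/{n}0.png",c["image"][:,:,::-1]); print(n,c["camera_matrix"].tolist(),np.round(c["xyz"],3),np.round(c["rotation"],3).tolist())
pickle.dump(d,open("d0.pkl","wb"))
s=bot.observe();print(s)
E
```

```text
pics
scene [[476.25802155892916, 0.0, 319.07897226997954], [0.0, 476.25802155892916, 201.6941911139459], [0.0, 0.0, 1.0]] [0.982 0.609 0.957] [0.292, 0.895, -0.321, -0.105]
top [[445.6787993084776, 0.0, 315.4429882352944], [0.0, 445.6787993084776, 201.40285027146265], [0.0, 0.0, 1.0]] [0.46  0.013 1.077] [-0.706, 0.706, -0.034, 0.033]
{'time_s': 0.1, 'qpos': array([ 1.20330471,  0.31166232,  0.01400147,  1.51291112, -0.00439694,
        1.31919229, -0.02719185]), 'qvel': array([ 0.0011097 , -0.00149644, -0.00081583, -0.00341789, -0.0003141 ,
        0.00031149, -0.00063904]), 'tau': array([ 5.88095063e-04, -3.80854404e+01,  1.46323219e-01, -2.31241143e+01,
        1.22772233e-02,  8.08757963e-03, -8.98348020e-06]), 'tool_pos': array([ 0.17582954, -0.52044333,  0.23031477]), 'tool_rot': array([ 9.86754955e-01,  1.62214399e-01, -2.20650868e-04, -1.04823049e-03]), 'wrist_force': array([ 0.89092866, -0.05895278,  0.94820785]), 'torque': array([ 0.0631375 ,  0.00734278, -0.03073761]), 'grip_force': 0.0, 'width': 0.08568131091829706}
```

View pics/scene0.png

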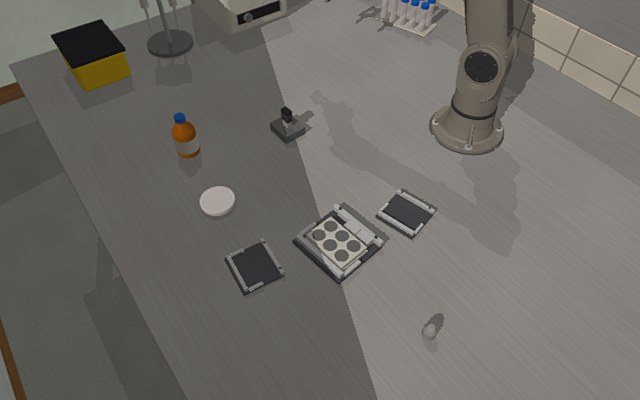

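View pics/top0.png

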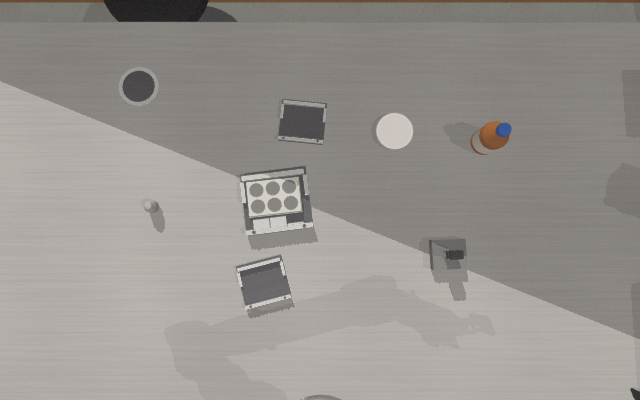

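The scene shows the full-size holder with the white plate at scene (340,243), top (276,200). Two empty smaller holders are decoys, at top (303,121) and (264,284). The spacer stands in the grey rest at top (452,255). The dish is at (394,131), the bottle at (492,136) and the objective at (151,206).

Candidates for the spacer: the black grip at (452,255), the objective at (151,206) and the dark disc at (139,86). The one in the rest fits the description. Next is a close crop of both.

```bash
cat > h.py <<'E'
import numpy as np,cv2,pickle
from scipy.spatial.transform import Rotation as R
def ray(c,uv,z):
    uv=np.atleast_2d(np.float64(uv)); K=np.array(c["camera_matrix"])
    r=np.array(c["rotation"]); M=r if r.shape==(3,3) else R.from_quat(r).as_matrix()
    d=np.c_[uv,np.ones(len(uv))]@np.linalg.inv(K).T@M.T; o=np.array(c["xyz"])
    return o+d*((z-o[2])/d[:,2])[:,None]
def proj(c,P):
    r=np.array(c["rotation"]); M=r if r.shape==(3,3) else R.from_quat(r).as_matrix()
    q=(np.atleast_2d(P)-np.array(c["xyz"]))@M@np.array(c["camera_matrix"]).T
    return q[:,:2]/q[:,2:]
E
python3 - <<'E'
from h import *
d=pickle.load(open("d0.pkl","rb")); t=d["top"]["image"]
a=cv2.resize(t[160:245,230:325],None,fx=5,fy=5,interpolation=3)[:,:,::-1]
b=cv2.resize(t[230:280,420:480],None,fx=5,fy=5,interpolation=3)[:,:,::-1]
w=np.zeros((425,780,3),np.uint8); w[:425,:475]=a; w[:250,480:780]=b
cv2.imwrite("pics/crop0.png",w)
c=d["top"]
for n,uv,z in(("grip",(455,254),.082),("rest",(448,252),.026),("holder",(276,200),.02),("dish",(394,131),.016)): print(n,ray(c,uv,z).round(3))
E
```

```text
grip [[ 0.437 -0.298  0.082]]
rest [[ 0.44  -0.299  0.026]]
holder [[0.563 0.106 0.02 ]]
dish [[ 0.732 -0.179  0.016]]
```

View pics/crop0.png

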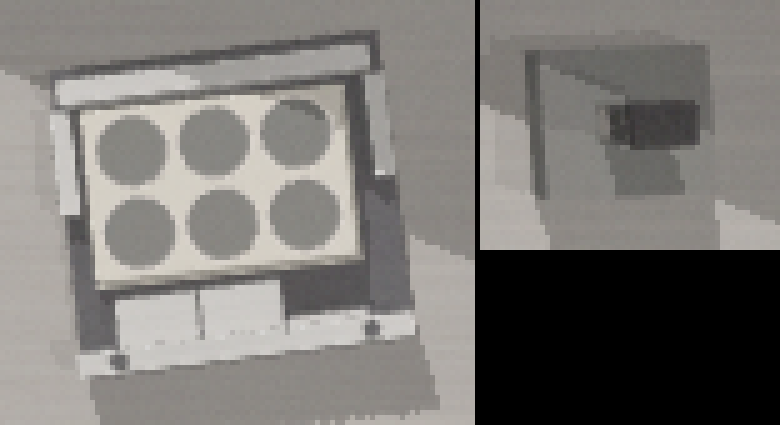

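The crop confirms both choices. The holder carries the white plate, with two long pads at left/middle and the short pad's wide bay at the lower right (crop (325,290)). The spacer's black grip is at crop (660,122), its long side roughly along world y. I'll go above the spacer and look from close by.

```bash
python3 -m inch '[{"xyz":[0.03,0.025,0],"turn":0.12},{"xyz":[0.06,0.05,0],"turn":0.24},{"xyz":[0.09,0.075,0],"turn":0.36},{"xyz":[0.12,0.1,0],"turn":0.48},{"xyz":[0.15,0.125,0],"turn":0.6},{"xyz":[0.18,0.15,0],"turn":0.72},{"xyz":[0.21,0.18,0],"turn":0.84},{"xyz":[0.24,0.21,0],"turn":0.96}]' 100
python3 -m inch '[{"xyz":[0.01,0.005,0],"turn":0.1},{"xyz":[0.021,0.012,0],"turn":0.2},{"xyz":[0.021,0.012,0],"turn":0.285},{"xyz":[0.021,0.012,0],"turn":0.285},{"xyz":[0.021,0.012,0],"turn":0.285}]'
python3 - <<'E'
from h import *; from rig import bot
c=bot.read_camera("wrist"); pickle.dump(c,open("w1.pkl","wb")); cv2.imwrite("pics/w1.png",c["image"][:,:,::-1])
s=bot.observe(); print(s["tool_pos"],s["tool_rot"],s["qpos"].round(2),c["xyz"],c["rotation"])
E
```

```text
time_s: 0.77
tool_pos: [0.4157, -0.3107, 0.2309]
tool_rot: [0.799, 0.602, -0.0, -0.0]
wrist_force: [0.9, -1.1, -0.5]
width: 0.0855
grip_force: 0.0
time_s: 1.18
tool_pos: [0.4355, -0.3003, 0.2308]
tool_rot: [0.708, 0.706, -0.0, -0.001]
wrist_force: [-0.2, 0.0, 0.5]
width: 0.0855
grip_force: 0.0
[ 0.43527285 -0.30062736  0.23087088] [ 7.08195649e-01  7.06016023e-01 -3.32360120e-04 -4.32545330e-04] [ 0.85  0.29 -0.36  1.56  0.11  1.31  0.48] [ 0.43565478 -0.23414329  0.37318533] [ 9.90929657e-01 -1.01334996e-03 -7.95630016e-04  1.34375422e-01]
```

View pics/w1.png

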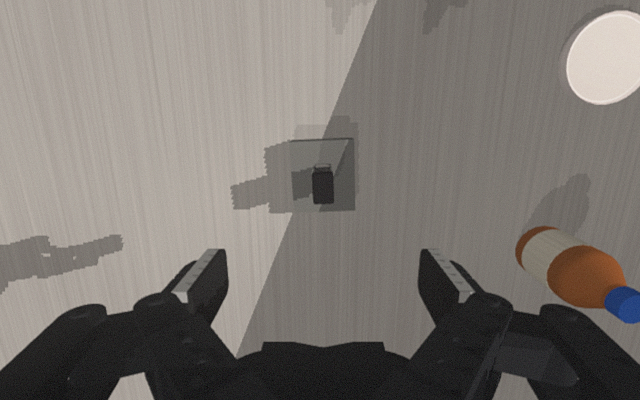

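The wrist picture shows the rest at (323,175) and the black grip centred at (322,186), its long side along image rows. I'll measure it by mask.

```bash
python3 - <<'E'
from h import *
c=pickle.load(open("w1.pkl","rb")); g=c["image"].max(2)
def box(m,off,z,n,c):
    k,_=cv2.findContours(m.astype(np.uint8),cv2.RETR_EXTERNAL,cv2.CHAIN_APPROX_NONE); k=max(k,key=cv2.contourArea)
    b=cv2.boxPoints(cv2.minAreaRect(k))+off; P=ray(c,b,z)[:,:2]
    e=[P[1]-P[0],P[2]-P[1]]; print(n,"ctr",P.mean(0).round(4),"sides",[np.linalg.norm(x).round(4) for x in e],"ang",[np.arctan2(x[1],x[0]).round(3) for x in e],b.round(1).tolist())
print(np.sort(g[160:210,300:345].ravel())[::200])
for th in(40,50,60): box(g[155:212,298:347]<th,[298,155],.082,"w%d"%th,c)
t=pickle.load(open("d0.pkl","rb"))["top"]; tg=t["image"].max(2)
box(tg[235:275,435:470]<60,[435,235],.082,"top",t)
print(g[150:212:2,322]); print(g[178:180,304:342]);print(g[192,304:342])
E
```

```text
[ 30  43  46  50  76  83  85  87  89 105 116 120]
w40 ctr [ 0.4363 -0.2901] sides [np.float64(0.0129), np.float64(0.0028)] ang [np.float64(-0.002), np.float64(-1.566)] [[317.0, 172.0], [331.0, 172.0], [331.0, 175.0], [317.0, 175.0]]
w50 ctr [ 0.435  -0.3032] sides [np.float64(0.0186), np.float64(0.0312)] ang [np.float64(0.054), np.float64(-1.511)] [[311.6, 171.4], [331.8, 170.3], [333.6, 202.7], [313.4, 203.9]]
w60 ctr [ 0.4349 -0.3013] sides [np.float64(0.0193), np.float64(0.0345)] ang [np.float64(-0.002), np.float64(-1.564)] [[312.0, 167.0], [333.0, 167.0], [333.0, 203.0], [312.0, 203.0]]
top ctr [ 0.4389 -0.2777] sides [np.float64(0.0), np.float64(0.0)] ang [np.float64(0.0), np.float64(0.0)] [[446.0, 253.0], [446.0, 253.0], [446.0, 253.0], [446.0, 253.0]]
[107 110 109 108 112 108 105 105 103  47  60  40  39  47  45  49  40  38
  48  44  46  47  41  47  46  37  44  72  90  85  84]
[[85 87 88 88 90 90 90 76 47 45 47 48 46 44 40 51 44 43 45 46 50 44 42 47
  47 47 44 41 41 63 77 85 86 85 89 84 88 83]
 [86 90 83 88 92 87 91 78 53 44 44 44 49 45 45 49 48 47 49 39 46 46 42 49
  43 45 48 46 41 63 80 87 91 84 84 81 86 87]]
[85 84 87 83 85 87 88 89 62 44 37 49 46 51 37 50 42 47 47 46 41 44 45 41
 41 51 45 48 39 44 79 87 83 81 86 80 78 83]
```

```bash
python3 -m inch '[{"xyz":[0,-0.001,-0.03],"turn":0.055},{"xyz":[0,-0.001,-0.06],"turn":0.055},{"xyz":[0,-0.001,-0.09],"turn":0.055},{"xyz":[0,-0.001,-0.12],"turn":0.055},{"xyz":[0,-0.001,-0.145],"turn":0.055},{"xyz":[0,-0.001,-0.165],"turn":0.055},{"xyz":[0,-0.001,-0.184],"turn":0.055},{"xyz":[0,-0.001,-0.184],"turn":0.055}]' 100
python3 -m inch '[{"xyz":[0,0,0],"turn":0},{"xyz":[0,0,0],"turn":0},{"xyz":[0,0,0],"turn":0},{"xyz":[0,0,0],"turn":0},{"xyz":[0,0,0],"turn":0},{"xyz":[0,0,0],"turn":0},{"xyz":[0,0,0],"turn":0},{"xyz":[0,0,0],"turn":0}]' 0 70
python3 -m inch '[{"xyz":[0,0,0],"turn":0},{"xyz":[0,0,0],"turn":0},{"xyz":[0,0,0],"turn":0},{"xyz":[0,0,0],"turn":0}]'
```

```text
time_s: 1.9
tool_pos: [0.432, -0.3001, 0.0433]
tool_rot: [0.689, 0.725, -0.001, -0.004]
wrist_force: [-1.7, -0.2, -1.2]
width: 0.0858
grip_force: 0.0
time_s: 2.57
tool_pos: [0.4364, -0.3017, 0.0484]
tool_rot: [0.687, 0.726, -0.0, 0.001]
wrist_force: [-1.9, 0.1, 5.5]
width: 0.019
grip_force: 68.5
time_s: 2.9
tool_pos: [0.4364, -0.3016, 0.0484]
tool_rot: [0.687, 0.726, -0.0, 0.001]
wrist_force: [-1.3, 0.1, 6.3]
width: 0.019
grip_force: 68.5
```

```bash
python3 -m inch '[{"xyz":[0,0,0.008],"turn":0},{"xyz":[0,0,0.02],"turn":0},{"xyz":[0,0,0.035],"turn":0},{"xyz":[0,0,0.06],"turn":0},{"xyz":[0,0,0.09],"turn":0},{"xyz":[0,0,0.12],"turn":0},{"xyz":[0,0,0.12],"turn":0},{"xyz":[0,0,0.12],"turn":0}]'
python3 - <<'E'
from h import *
t=pickle.load(open("d0.pkl","rb"))["top"]; im=t["image"]; hsv=cv2.cvtColor(im,cv2.COLOR_RGB2HSV)
# plate: cream (r>b)
sub=im[160:245,230:325].astype(int); m=((sub[...,0]-sub[...,2]>12)&(sub.max(2)>150)).astype(np.uint8)
k,_=cv2.findContours(m,cv2.RETR_EXTERNAL,cv2.CHAIN_APPROX_NONE);k=max(k,key=cv2.contourArea)
def rp(k,z,n):
    b=cv2.boxPoints(cv2.minAreaRect(k))+[230,160];P=ray(t,b,z)[:,:2];e=[P[1]-P[0],P[2]-P[1]]
    print(n,P.mean(0).round(4),[np.linalg.norm(x).round(4) for x in e],[np.arctan2(x[1],x[0]).round(3) for x in e],b.round(1).tolist())
rp(k,.032,"plate")
m2=((sub.max(2)<95)).astype(np.uint8);k,_=cv2.findContours(cv2.morphologyEx(m2|0,3,np.ones((3,3))),0,1);
k=max(k,key=cv2.contourArea); rp(k,.012,"base")
m3=((abs(sub[...,0]-sub[...,2])<12)&(sub.max(2)>165)).astype(np.uint8)
n,l,s,_=cv2.connectedComponentsWithStats(m3)
for i in range(1,n):
    if s[i,4]>20: k=np.argwhere(l==i)[:,::-1].astype(np.int32); rp(k,.028,"alu")
# measured corners typed from crop (crop px/5 + off -0.5)
pts=dict(fenceTL=(52,80),fenceTR=(370,42),railL=(80,362),railR=(413,321))
for n,(u,v) in pts.items(): print(n,ray(t,(230+u/5-.5,160+v/5-.5),.028)[0,:2].round(4))
E
```

```text
time_s: 3.57
tool_pos: [0.4374, -0.3017, 0.1694]
tool_rot: [0.687, 0.726, 0.0, 0.002]
wrist_force: [0.2, 0.8, -1.5]
width: 0.019
grip_force: 68.5
plate [0.5701 0.1106] [np.float64(0.125), np.float64(0.0842)] [np.float64(-1.459), np.float64(-3.029)] [[245.3, 182.0], [297.9, 176.1], [301.8, 211.4], [249.2, 217.2]]
base [0.569  0.0597] [np.float64(0.0608), np.float64(0.1107)] [np.float64(-1.435), np.float64(-3.007)] [[280.0, 177.0], [305.0, 173.6], [311.1, 219.0], [286.1, 222.4]]
alu [0.5417 0.1865] [np.float64(0.1657), np.float64(0.0547)] [np.float64(0.018), np.float64(-1.571)] [[230.0, 244.0], [230.0, 174.0], [253.0, 174.0], [253.0, 244.0]]
alu [0.6185 0.1557] [np.float64(0.0665), np.float64(0.011)] [np.float64(-1.44), np.float64(-3.004)] [[240.7, 176.1], [268.5, 172.5], [269.1, 177.0], [241.3, 180.6]]
alu [0.5023 0.0753] [np.float64(0.1676), np.float64(0.087)] [np.float64(-1.571), np.float64(3.139)] [[253.0, 207.0], [324.0, 207.0], [324.0, 244.0], [253.0, 244.0]]
fenceTL [0.621  0.1915]
fenceTR [0.6392 0.0403]
railL [0.4872 0.1762]
railR [0.5064 0.0198]
```

```bash
python3 -m inch '[{"xyz":[0.008,0.036,0],"turn":0},{"xyz":[0.016,0.072,0],"turn":0},{"xyz":[0.024,0.108,0],"turn":0},{"xyz":[0.032,0.144,0],"turn":0.02},{"xyz":[0.04,0.18,0],"turn":0.03},{"xyz":[0.05,0.215,0],"turn":0.04},{"xyz":[0.058,0.25,0],"turn":0.05},{"xyz":[0.066,0.285,0],"turn":0.07}]'
python3 -m inch '[{"xyz":[0.008,0.03,0],"turn":0},{"xyz":[0.014,0.06,0],"turn":0},{"xyz":[0.019,0.078,0],"turn":0},{"xyz":[0.019,0.078,-0.02],"turn":0},{"xyz":[0.019,0.078,-0.04],"turn":0},{"xyz":[0.019,0.078,-0.04],"turn":0},{"xyz":[0.019,0.078,-0.04],"turn":0}]'
python3 - <<'E'
from h import *; from rig import bot
c=bot.read_camera("wrist"); pickle.dump(c,open("w2.pkl","wb")); cv2.imwrite("pics/w2.png",c["image"][:,:,::-1])
c=bot.read_camera("top"); pickle.dump(c,open("t2.pkl","wb"))
s=bot.observe(); print(s["tool_pos"],s["tool_rot"],s["qpos"].round(2))
E
```

```text
time_s: 4.23
tool_pos: [0.5007, -0.0145, 0.1657]
tool_rot: [0.661, 0.75, -0.001, -0.001]
wrist_force: [0.2, 0.3, -1.7]
width: 0.0193
grip_force: 68.5
time_s: 4.82
tool_pos: [0.5187, 0.0613, 0.1251]
tool_rot: [0.661, 0.75, -0.002, -0.002]
wrist_force: [-0.0, -0.3, -1.0]
width: 0.019
grip_force: 68.6
[0.52107339 0.06159358 0.12749629] [ 6.61780942e-01  7.49697259e-01  2.42532702e-05 -6.49238379e-05] [ 0.27  0.4  -0.55  1.72  0.23  1.09 -0.22]
```

View pics/w2.png

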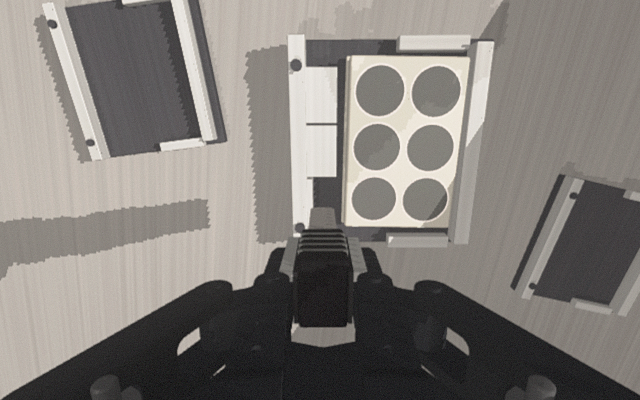

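The wrist picture shows the plate (345–470, 55–228) and the two long pads, with faces near column 337 at rows 68–176. The short-pad bay is below them near (325,195), with the steel blade (310–333, 210–235) right over it. The fence is at column ~470 and the rail at ~300. I'll measure these edges by row profiles.

```bash
python3 - <<'E'
from h import *
c=pickle.load(open("w2.pkl","rb")); g=cv2.GaussianBlur(c["image"],(3,3),0).max(2).astype(int)
for v in(85,100,150,165,185,195,200,214,220,228): print(v,"L",g[v,296:356].tolist())
for v in(75,120,180,210): print(v,"R",g[v,455:490].tolist())
print("v-prof col327",g[165:215,327].tolist(), "col340", g[165:245:2,341].tolist())
E
```

```text
85 L [226, 226, 227, 227, 228, 228, 228, 228, 230, 232, 231, 230, 230, 232, 234, 233, 232, 230, 228, 227, 228, 229, 230, 231, 230, 229, 228, 227, 229, 230, 231, 232, 231, 224, 218, 217, 217, 218, 221, 217, 185, 127, 82, 72, 74, 75, 74, 73, 90, 129, 156, 156, 148, 156, 185, 214, 226, 229, 236, 234]
100 L [226, 225, 225, 226, 227, 227, 227, 228, 227, 226, 228, 230, 230, 231, 232, 233, 232, 230, 229, 228, 227, 228, 229, 229, 229, 228, 227, 226, 227, 229, 229, 230, 231, 229, 227, 227, 228, 227, 224, 217, 183, 126, 83, 72, 73, 75, 76, 82, 108, 145, 160, 153, 151, 170, 199, 221, 228, 227, 230, 238]
150 L [227, 226, 226, 225, 225, 225, 226, 227, 228, 229, 229, 229, 229, 229, 229, 231, 231, 230, 227, 225, 225, 226, 227, 228, 228, 227, 226, 225, 225, 227, 228, 228, 228, 227, 226, 226, 226, 228, 232, 217, 162, 101, 76, 75, 76, 76, 92, 129, 154, 152, 148, 161, 191, 217, 227, 233, 235, 208, 158, 127]
165 L [229, 228, 226, 225, 224, 224, 225, 225, 227, 226, 223, 225, 228, 229, 230, 230, 230, 228, 227, 226, 225, 226, 227, 228, 228, 226, 224, 223, 224, 226, 227, 228, 227, 226, 224, 224, 225, 227, 2
[... 2246 characters left out ...]
63, 164, 165, 167, 168, 161, 148, 140, 138, 137, 137, 137, 138, 139, 139, 138, 138, 139, 139, 138]
210 R [136, 139, 148, 161, 166, 166, 165, 165, 164, 163, 164, 165, 167, 168, 169, 169, 162, 148, 139, 138, 139, 140, 139, 138, 138, 139, 138, 140, 141, 141, 139, 138, 138, 139, 140]
v-prof col327 [228, 228, 228, 227, 228, 229, 228, 227, 228, 230, 224, 183, 119, 82, 77, 78, 78, 79, 80, 79, 78, 78, 78, 77, 77, 76, 77, 78, 78, 77, 76, 76, 77, 77, 77, 76, 76, 76, 76, 76, 78, 85, 99, 114, 119, 117, 117, 118, 116, 116] col340 [83, 83, 84, 86, 86, 87, 88, 89, 95, 95, 96, 99, 103, 104, 103, 108, 110, 111, 110, 114, 119, 120, 120, 124, 135, 137, 138, 142, 127, 90, 96, 95, 76, 50, 84, 58, 66, 77, 41, 76]
```

```bash
python3 - <<'E'
from h import *
c=pickle.load(open("w2.pkl","rb"))
cv2.imwrite("pics/crop2.png",cv2.resize(c["image"][160:250,280:390],None,fx=6,fy=6,interpolation=3)[:,:,::-1])
E
```

```text
(no output)
```

View pics/crop2.png

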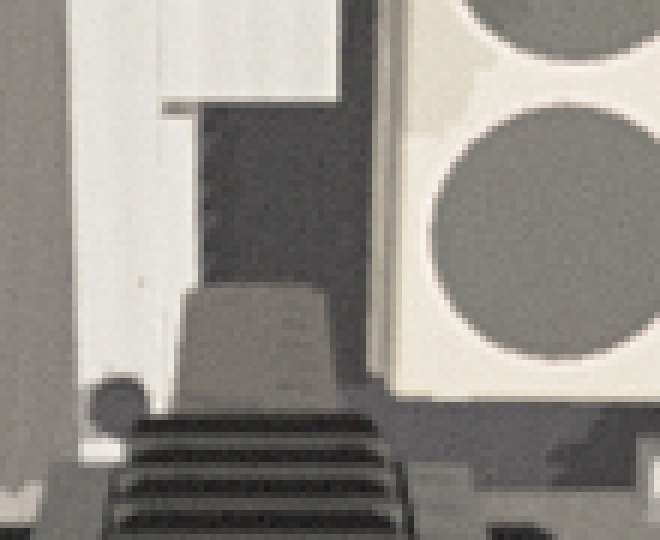

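The crop shows the short pad's face ending at column ~312.7, the long pad's at 336.5, the plate's foot edge at ~341, and the blade 310–334 at row 214. The bay is clear.

```bash
python3 - <<'E'
from h import *; from rig import bot
c=pickle.load(open("w2.pkl","rb"))
P=lambda L,z: ray(c,L,z)[:,:2]
F=P([(472.8,75),(468.2,120),(460.8,180),(457.5,210)],.028)
L=P([(336.7,85),(336.7,100),(336.4,150),(336.4,165)],.028)
S=P([(312.6,185),(312.5,195),(312.7,200)],.028)
B=P([(344.7,85),(343.8,100),(342.6,150),(341.8,165),(341.2,185),(340.8,195),(340.8,200),(340.3,214),(340.3,220)],.012)
T=P([(350,85),(349.2,100),(347.7,150),(346.8,165),(346,185),(345.6,195)],.032)
bl=P([(310,214),(334.2,214)],.0885)
ang=lambda Q:-np.polyfit(Q[:,1],Q[:,0],1)[0]
print("yaw fence,long,plate",ang(F),ang(L),ang(B))
th=.5*(ang(F)+ang(L)); ex=np.array([np.cos(th),np.sin(th)]);ey=np.array([-ex[1],ex[0]])
o=(F@ex).mean()-.055
for n,Q in dict(F=F,L=L,S=S,B=B,T=T,bl=bl).items(): print(n,((Q@ex-o)*1e3).round(1).tolist())
ye=P([(327,176.5)],.028)@ey; print("long pad end y",ye,"tool",bot.observe()["tool_pos"][:2]@ey,"bl y",bl@ey,"tool x",(bot.observe()["tool_pos"][:2]@ex-o)*1e3,"ex",ex)
q=P([(341,226)],.022)@ey;print("plate -y end",q)
E
```

```text
yaw fence,long,plate 0.12856053549827037 0.13308076842330108 0.1095582244604496
F [55.0, 55.3, 54.8, 54.9]
L [-40.2, -40.1, -40.1, -40.1]
S [-58.3, -58.4, -58.3]
B [-33.6, -34.1, -34.6, -35.2, -35.5, -35.7, -35.7, -36.0, -35.9]
T [-31.1, -31.5, -32.0, -32.5, -32.9, -33.1]
bl [-57.6, -43.4]
long pad end y [0.01083311] tool -0.006905612863868793 bl y [0.00064456 0.0005945 ] tool x -47.23661387504319 ex [0.99145518 0.13044783]
plate -y end [-0.03150058]
```

```bash
python3 -m inch '[{"xyz":[0.0005,-0.001,-0.01],"turn":0.006},{"xyz":[0.0005,-0.001,-0.02],"turn":0.006},{"xyz":[0.0005,-0.001,-0.03],"turn":0.006},{"xyz":[0.0005,-0.001,-0.04],"turn":0.006},{"xyz":[0.0005,-0.001,-0.045],"turn":0.006},{"xyz":[0.0005,-0.001,-0.05],"turn":0.006},{"xyz":[0.0005,-0.001,-0.05],"turn":0.006},{"xyz":[0.0005,-0.001,-0.05],"turn":0.006}]'
python3 - <<'E'
from h import *; from rig import bot
c=bot.read_camera("wrist"); s=bot.observe(); pickle.dump(c,open("w3.pkl","wb"))
cv2.imwrite("pics/crop3.png",cv2.resize(c["image"][140:260,260:400],None,fx=5,fy=5,interpolation=3)[:,:,::-1])
print(s["tool_pos"],s["wrist_force"],s["tool_rot"])
E
```

```text
time_s: 5.58
tool_pos: [0.5214, 0.0609, 0.0771]
tool_rot: [0.659, 0.752, -0.0, -0.0]
wrist_force: [0.1, -0.3, -0.2]
width: 0.0193
grip_force: 68.6
[0.52179388 0.06101508 0.07749692] [-0.15999056 -0.5577076  -0.54932532] [6.59235485e-01 7.51936492e-01 2.55560050e-04 1.51094083e-04]
```

View pics/crop3.png

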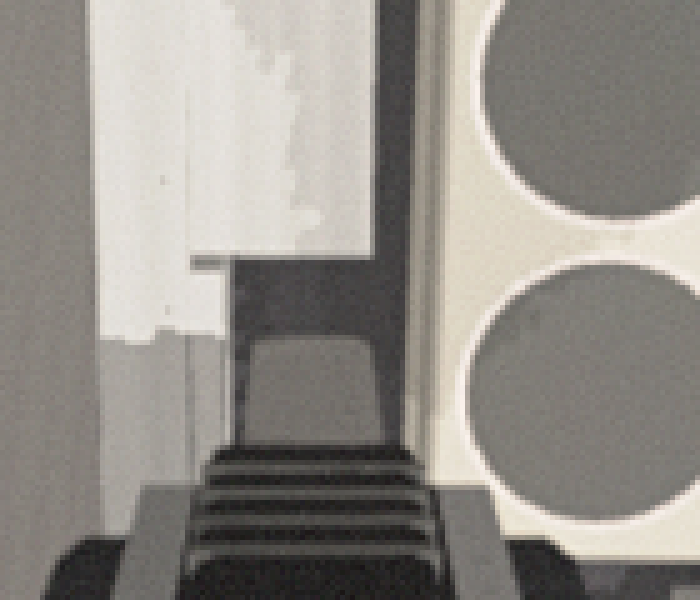

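The crop shows the blade (247–375) sitting inside the bay (232–408), about 1 mm left of its centre. I'll shift 1 mm and lower to the floor, feeling for it.

```bash
python3 -m inch '[{"xyz":[0.001,0,-0.004],"turn":0},{"xyz":[0.001,0,-0.008],"turn":0},{"xyz":[0.001,0,-0.012],"turn":0},{"xyz":[0.001,0,-0.016],"turn":0},{"xyz":[0.001,0,-0.019],"turn":0},{"xyz":[0.001,0,-0.019],"turn":0},{"xyz":[0.001,0,-0.019],"turn":0}]'
python3 -m inch '[{"xyz":[0,0,-0.001],"turn":0},{"xyz":[0,0,-0.002],"turn":0},{"xyz":[0,0,-0.003],"turn":0},{"xyz":[0,0,-0.003],"turn":0},{"xyz":[0,0,-0.003],"turn":0}]'
```

```text
time_s: 6.22
tool_pos: [0.5223, 0.0608, 0.058]
tool_rot: [0.659, 0.752, -0.0, -0.0]
wrist_force: [-0.3, 0.1, -1.1]
width: 0.019
grip_force: 68.6
time_s: 6.63
tool_pos: [0.5224, 0.0608, 0.0553]
tool_rot: [0.659, 0.752, -0.0, -0.0]
wrist_force: [0.2, 0.8, 0.1]
width: 0.019
grip_force: 68.6
```

```bash
for i in 1 2; do python3 -m inch '[{"xyz":[0,0,-0.0004],"turn":0},{"xyz":[0,0,-0.0008],"turn":0},{"xyz":[0,0,-0.0008],"turn":0},{"xyz":[0,0,-0.0008],"turn":0}]'|grep -E "pos|wrist"; done
```

```text
tool_pos: [0.5225, 0.0608, 0.0545]
wrist_force: [-0.1, 0.2, -1.6]
tool_pos: [0.5231, 0.061, 0.0544]
wrist_force: [-2.0, -0.4, 4.8]
```

Floor contact is felt (4.8 N at z = 0.0544, as computed). I'll ease off slightly, then slide along the holder's +x.

```bash
python3 -m inch '[{"xyz":[0,0,0.0004],"turn":0},{"xyz":[0.001,0.00013,0.0004],"turn":0},{"xyz":[0.002,0.00026,0.0004],"turn":0},{"xyz":[0.003,0.0004,0.0004],"turn":0},{"xyz":[0.003,0.0004,0.0004],"turn":0},{"xyz":[0.003,0.0004,0.0004],"turn":0}]'|grep -E "pos|wrist"
python3 -m inch '[{"xyz":[0.0007,0.0001,0],"turn":0},{"xyz":[0.0014,0.0002,0],"turn":0},{"xyz":[0.002,0.00026,0],"turn":0},{"xyz":[0.002,0.00026,0],"turn":0},{"xyz":[0.002,0.00026,0],"turn":0}]'|grep -E "pos|wrist"
python3 -m inch '[{"xyz":[0.0005,0.0001,0],"turn":0},{"xyz":[0.001,0.00013,0],"turn":0},{"xyz":[0.001,0.00013,0],"turn":0},{"xyz":[0.001,0.00013,0],"turn":0}]'|grep -E "pos|wrist"
python3 - <<'E'
from h import *; from rig import bot
c=bot.read_camera("wrist"); s=bot.observe(); pickle.dump(c,open("w4.pkl","wb"))
cv2.imwrite("pics/w4.png",c["image"][:,:,::-1])
print(s["tool_pos"],s["wrist_force"],s["tool_rot"])
E
```

```text
tool_pos: [0.526, 0.0614, 0.0544]
wrist_force: [0.2, 0.1, 4.6]
tool_pos: [0.5278, 0.0616, 0.0544]
wrist_force: [-0.5, -0.3, 4.9]
tool_pos: [0.5287, 0.0618, 0.0544]
wrist_force: [-1.9, -0.2, 5.2]
[0.52872777 0.06173867 0.05441966] [-1.31380293 -1.30083327  6.10566858] [6.59282249e-01 7.51895524e-01 1.34200877e-04 1.38793823e-04]
```

View pics/w4.png

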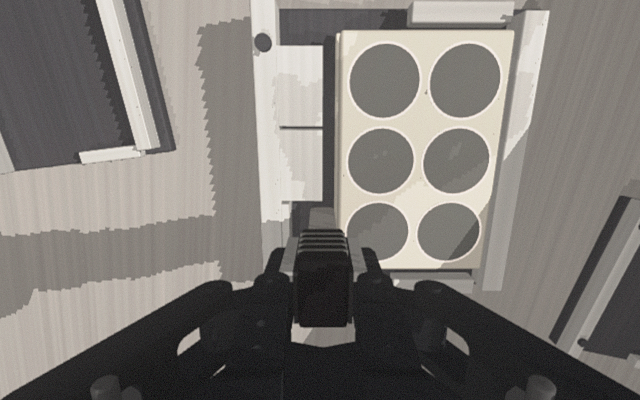

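The wrist picture shows the plate's far (+y) corner nearly at the fence (513,35), with a thin gap left at the near end (480–487, row 260). I'll continue in small steps.

```bash
python3 -m inch '[{"xyz":[0.0005,0.0001,0.0003],"turn":0},{"xyz":[0.001,0.00013,0.0003],"turn":0},{"xyz":[0.001,0.00013,0.0003],"turn":0},{"xyz":[0.001,0.00013,0.0003],"turn":0}]'|grep -E "pos|wrist"
for i in 1 2; do python3 -m inch '[{"xyz":[0.0005,0.0001,0],"turn":0},{"xyz":[0.0008,0.0001,0],"turn":0},{"xyz":[0.0008,0.0001,0],"turn":0},{"xyz":[0.0008,0.0001,0],"turn":0}]'|grep -E "pos|wrist"; done
```

```text
tool_pos: [0.5296, 0.0618, 0.0544]
wrist_force: [-0.5, -0.4, 4.4]
tool_pos: [0.5303, 0.0619, 0.0544]
wrist_force: [-1.0, 0.0, 5.3]
tool_pos: [0.531, 0.062, 0.0544]
wrist_force: [-0.6, -0.5, 5.9]
```

```bash
for i in 1 2 3; do python3 -m inch '[{"xyz":[0.0003,0,0.0002],"turn":0},{"xyz":[0.0006,0.0001,0.0002],"turn":0},{"xyz":[0.0006,0.0001,0.0002],"turn":0},{"xyz":[0.0006,0.0001,0.0002],"turn":0}]'|grep -E "pos|wrist"; done
```

```text
tool_pos: [0.5314, 0.062, 0.0544]
wrist_force: [-1.3, 0.4, 4.1]
tool_pos: [0.5316, 0.0621, 0.0544]
wrist_force: [-2.3, -0.7, 2.1]
tool_pos: [0.5317, 0.062, 0.0544]
wrist_force: [-4.7, -0.8, 2.2]
```

The tool stops near x = 0.5317 and the force is rising (4.7 N). I'll check that it is flush.

```bash
python3 -m inch '[{"xyz":[0.0003,0,0],"turn":0},{"xyz":[0.0003,0,0],"turn":0},{"xyz":[0.0003,0,0],"turn":0}]'|grep -E "pos|wrist"
python3 - <<'E'
from h import *; from rig import bot
c=bot.read_camera("wrist"); s=bot.observe(); pickle.dump(c,open("w5.pkl","wb"))
a=c["image"][0:300,430:570]; 
cv2.imwrite("pics/crop5.png",cv2.resize(c["image"][0:295,320:570],None,fx=2,fy=2,interpolation=3)[:,:,::-1])
print(s["tool_pos"],s["wrist_force"],s["torque"],s["width"])
E
```

```text
tool_pos: [0.5317, 0.0621, 0.0545]
wrist_force: [-4.7, -0.8, 2.3]
[0.53174837 0.06208936 0.05445162] [-4.69818842 -0.89117846  0.9684699 ] [-0.09497532  1.35872254 -0.01678025] 0.019041964345475126
```

View pics/crop5.png

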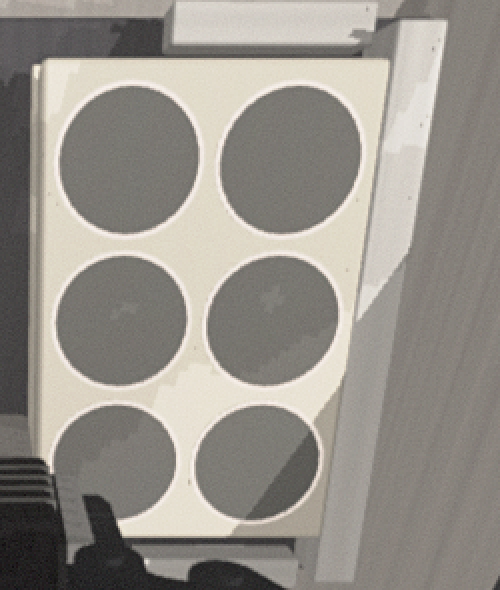

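The plate's right edge runs along the fence the whole way in the crop, from (388,60) to (322,535), with no dark gap. I'll check this numerically against the fence's outer edge.

```bash
python3 - <<'E'
from h import *
c=pickle.load(open("w5.pkl","rb")); I=cv2.GaussianBlur(c["image"],(3,3),0).astype(int)
for v in(45,70,95,120,150,180,210,240,260):
    u0=int(514.5-(v-30)*.1414); print(v,u0-10,I[v,u0-10:u0+14,0].tolist(),(I[v,u0-10:u0+14,0]-I[v,u0-10:u0+14,2]).tolist())
def L(p,z):
    Q=ray(c,p,z)[:,:2]; return Q,-np.polyfit(Q[:,1],Q[:,0],1)[0]
P,a=L([(514.5,30),(481,267)],.032); F,b=L([(543.5,10),(496,290)],.028)
ex=np.array([np.cos(.13),np.sin(.13)]); print(a,b,(P@ex*1e3).round(1),(F@ex*1e3).round(1)-12)
E
```

```text
45 502 [227, 227, 227, 227, 226, 226, 226, 226, 227, 226, 206, 171, 159, 181, 204, 211, 210, 211, 212, 212, 214, 216, 217, 218] [24, 24, 24, 25, 24, 23, 22, 22, 22, 24, 22, 16, 10, 11, 13, 13, 14, 15, 14, 12, 13, 14, 14, 15]
70 498 [123, 150, 205, 237, 237, 229, 225, 225, 226, 228, 218, 189, 171, 186, 211, 222, 224, 224, 225, 226, 227, 228, 228, 227] [9, 13, 17, 16, 16, 20, 23, 23, 23, 23, 23, 19, 13, 11, 13, 12, 11, 11, 10, 10, 10, 9, 9, 9]
95 495 [184, 225, 238, 233, 226, 224, 225, 225, 227, 223, 199, 170, 172, 196, 210, 210, 209, 211, 213, 213, 212, 212, 212, 213] [15, 16, 15, 19, 21, 23, 24, 24, 24, 25, 21, 14, 11, 12, 13, 14, 13, 13, 13, 13, 13, 13, 13, 14]
120 491 [224, 224, 224, 224, 224, 225, 225, 225, 225, 225, 210, 177, 166, 186, 205, 210, 210, 210, 209, 210, 211, 212, 212, 211] [24, 24, 24, 24, 24, 25, 24, 24, 24, 25, 23, 17, 12, 11, 13, 15, 14, 13, 12, 13, 14, 14, 13, 14]
150 487 [128, 169, 220, 238, 230, 224, 223, 224, 225, 222, 203, 183, 192, 215, 225, 224, 224, 225, 216, 189, 165, 158, 156, 155] [10, 13, 16, 17, 19, 24, 25, 24, 24, 25, 22, 15, 13, 13, 12, 12, 12, 12, 1
[... 283 characters left out ...]
0, 172, 170, 159, 150, 153, 160, 162, 162, 161, 160, 159, 158, 158, 158, 158, 157, 157, 159] [19, 21, 21, 21, 20, 21, 22, 21, 19, 16, 12, 10, 10, 11, 10, 11, 11, 10, 10, 10, 10, 9, 9, 11]
240 474 [91, 109, 158, 206, 209, 187, 173, 170, 167, 155, 148, 157, 164, 163, 162, 162, 161, 159, 158, 157, 156, 158, 160, 159] [6, 9, 14, 20, 22, 22, 22, 21, 21, 19, 15, 12, 10, 9, 10, 11, 11, 10, 10, 10, 9, 9, 11, 10]
260 471 [169, 169, 169, 170, 170, 169, 169, 171, 166, 155, 148, 154, 162, 163, 162, 161, 160, 160, 159, 159, 158, 159, 160, 161] [21, 21, 21, 21, 21, 21, 21, 22, 21, 19, 15, 11, 11, 10, 10, 11, 11, 11, 10, 11, 11, 12, 11, 11]
0.1359494842887805 0.12591213812812704 [624.1 624.7] [626.5 625.8]
```

```bash
python3 -m inch '[{"xyz":[0.0003,0,0],"turn":0},{"xyz":[0.0006,0.0001,0],"turn":0},{"xyz":[0.0006,0.0001,0],"turn":0},{"xyz":[0.0006,0.0001,0],"turn":0},{"xyz":[0.0006,0.0001,0],"turn":0}]'|grep -E "pos|wrist"
python3 -m inch '[{"xyz":[0,0,0],"turn":0},{"xyz":[0,0,0],"turn":0},{"xyz":[0,0,0],"turn":0},{"xyz":[0,0,0],"turn":0},{"xyz":[0,0,0],"turn":0},{"xyz":[0,0,0],"turn":0}]'
```

```text
tool_pos: [0.5318, 0.0621, 0.0544]
wrist_force: [-6.5, 0.0, 3.2]
time_s: 11.82
tool_pos: [0.5318, 0.0621, 0.0544]
tool_rot: [0.659, 0.752, -0.002, -0.001]
wrist_force: [-6.4, -0.4, 4.5]
width: 0.0195
grip_force: 69.2
```

```bash
python3 -c "
from rig import bot
s=bot.observe();print(s['wrist_force'],s['tool_pos']);print(bot.finish_job())"
```

```text
[-6.35190188 -0.4489868   4.49668739] [0.53180652 0.06211558 0.05443528]
the job is handed in; nothing more can be done
None
```

The job is handed in at about 12 s: the spacer is gripped, standing on the floor in the wide bay, and pressing the plate against the fence with a steady 6.4 N. In the last wrist picture, taken at 4.7 N, the plate showed no gap along the fence.

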